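# Fit the orange blade cassette into the slicer and bolt it

### The arm

A 6-joint arm with a two-finger parallel gripper is mounted at the origin on a cart in front of the work surface, level with it; the furniture and walls round the work are solid. World frame = base frame: x ahead of the robot, y to its left, z up, the work surface at z = 0. Lengths are in m, angles in rad, forces in N, time in s.
With the tool pointing down it reaches from about 0.15 to 0.775 m from the base axis. Payload 6.1 kg.
Tool frame: the origin (TCP) lies at the very end of the fingers, on their centre line; the grasp point (between the pads) lies 19 mm behind it; x points along the fingers, y is the direction in which the jaws open and shut, and the axes are right-handed (so a half turn about x gives the same grasp; the last joint's range is limited). The gripper opens to 85 mm and grips with 20 to 120 N. Pads are 22 mm wide; open, the fingers measure 114 mm over their backs; the gripper's body (76 mm by 85 mm) begins 54 mm behind the grasp point. The pads swing forward as they close: fully open they stand 13 mm farther back than shut.
Start: joints at [0, 0.126, -0.04, 1.405, 0, 1.571], TCP at [0.525, -0, 0.231] pointing down, gripper open.
Joint ranges: [-2.72, 2.72], [-0.95, 1.95], [-1.27, 1.35], [-1.78, 2.02], [-1.46, 1.47], [-3.14, 3.14]. Speed limits (rad/s): [2.39, 2.39, 3.01, 3.14, 3.14, 3.14].

### API

Orientations are given as a unit quaternion [w, x, y, z].
In Python, from station import * gives the robot as it stands. The module is installed in compiled form; this text tells all that it offers.
- The arm moves only by the tool servo_tool, never from a script. Its argument "rows" is a list of rows, each a list of 3 entries, a list of its own where there are three numbers: the shift along the tool's x, y, z in mm, then the turn, a rotation vector about the tool's x, y, z in rad, then the closure, from 0 (fully open) to 1 (shut). In form: [[[tx, ty, tz], [wx, wy, wz], hand], ...]. A call has 1 to 10 rows; each row shifts and turns the commanded pose from where the row before left it, along the tool's axes as they then stand; what a row does not reach is not made up. A row lasts 1/12 s, in which the tool goes at most 41.7 mm and 7.16 degrees, less where a joint would pass 70% of its speed; a pose out of reach is approached as far as the arm can. A call is refused whole if a number of a shift passes 41.7 or a number of a turn 0.125, either way. A call with a gripper value outside its range is refused whole. The fingers move at their own pace and stop on an object; "grip_force" is the grip in N (left out, the last holds). Time passes only in rows, so rows that do not move let the fingers close. It gives the time, the measured TCP pose, the force and the opening at its end, in the units of the state.
- observe(): the state, without advancing time (a new reading comes with each control period).
- camera(name): name is "scene" or "side" or "wrist"; returns (picture, depth): 480x640x3 uint8, red, green, blue; 480x640 float32, m along the optical axis (not along the pixel's ray), 0 where there is no reading.
- calibration(name): a dict with "K" (3x3 intrinsics, pixels), "rvec" (rotation vector, rad) and "tvec" (3), from world to camera coordinates, as OpenCV has them; the wrist camera has in their place "tool_from_camera" (4x4, takes a point from camera to tool coordinates, whose origin is the TCP and whose axes are the tool frame's). Camera axes: x right, y down, z forward; pixel columns grow to the right and rows downward; lengths in m; the calibration is good to about 2 mm. A picture is of the moment at which its call begins: read the wrist's pose just before it. calibration takes no time and is no camera call.
- finish_job(): hands the job in, once; it reports no verdict.
The state is a dict: "t": time; "joint_pos": joint angles; "qd": joint speeds; "tau": joint torques, N m; "tcp_pos": TCP position; "orientation": TCP orientation; "wrist_force": force on the tool from outside, world axes, zero at the start; "ft_torque": the same for the moment, N m; "opening": opening from 0.0 (shut) to 1.0 (fully open).
Only numpy, scipy, OpenCV 4.12 (cv2) and the standard library are available. Lean on these libraries where they do the work, as an engineer would, in place of code of your own. Each camera call takes 0.05 s, during which the arm holds its last target.

### The job

Get the vegetable slicer ready: put the orange blade cassette into the recess of the slicer's deck, press it down past its sprung catches until it lies flush with the deck all round, and then slide the bolt with the red tab fully home over its edge. Leave the green cassette and the other kitchen things where they are, and let go of everything.

Things in the scene. Friction and masses are not known exactly. Their poses are not given: they have to be found in the camera images.
- slicer: white vegetable slicer with grey side rails, standing fixed on the worktop; its deck is 210 x 117 mm, deck top 36 mm above the worktop. Origin on the worktop below the recess's centre; z up; x runs along its length, from the bolt's end (deck edge at x = -125 mm) to the grey carrying loop (deck edge at x = +85 mm, loop to +115 mm).
- recess (a point): centre of the floor of the slicer's recess, 20 mm above the worktop and 16 mm below the deck top, axes as the slicer's. The recess has a grey liner of slick plastic, 100 mm (slicer's x) by 75 mm (y) inside, 16 mm deep, whose upper 5 mm slope outwards by 3 mm on every side as a lead-in.
- mouth (a point): centre of the recess's mouth, at deck height. Below it, in the middle of each end wall, a sprung steel catch sticks out 4 mm: a cassette set in rests on both catches, or on one with its other end down, up to 7 mm proud of the deck, and goes down to the floor only when pressed at its middle (5 to 12 N; up to 25 N does no harm). The catches then bear on its ends.
- cassette_orange: loose orange blade cassette, 110 g: block 96 (its x) x 70 (y) x 16 mm with steel blade fields on top; mid-top an upright grip fin 44 mm long (along x), 10 mm thick (y), 28 mm high; 44 mm high in all. Origin: centre of its underside; z up. Fits the recess either way round, long side along the slicer's x; seated, its origin is at point recess and the block's top is flush with the deck.
- cassette_orange_fin (a point): middle of the top edge of the orange cassette's fin, 44 mm above its underside
- cassette_green: loose green blade cassette of the same shape and size, a bystander; origin: centre of its underside
- bolt (a joint): travel of the slicer's bolt in m: 0 drawn back (tip 60 mm from the recess's centre), 0.025 fully home at its stop, its plate over the cassette's edge. Slides towards the slicer's +x against 1.5 N of friction and stays where it is left. The plate, 5 mm thick, runs 2 mm above the deck, so a cassette whose edge there stands proud blocks it.
- bolt_tab (a point): middle of the top of the bolt's upright red tab, 30 mm above the deck; the tab is 10 mm thick (slicer's x), 26 mm wide (y), and stands 23 mm above the bolt's plate. It moves with the bolt.
- lemon: yellow lemon, 78 x 55 x 56 mm, bystander on the right; origin under its centre
- garlic: garlic bulb, 60 x 57 x 58 mm, bystander at the back; origin under its centre
- peeler: peeler with blue handle, 170 x 25 x 18 mm, bystander on the right; origin under its centre
- salt_shaker: glass salt shaker with grey cap, 44 mm wide, 90 mm high, bystander at the back; origin under its centre
Mind the look-alikes: they are no part of the job. There is more than one size of the cassette_orange; the job needs the larger.

How it is judged:
By the outcome, as a careful person would: the job done as asked, in the order asked, and still so for the second after the job is handed in, with the robot touching nothing.
It also fails if it takes over 51 s, if anything falls off the work surface, if the arm or the gripper's body presses on something with over 40 N, if the wrist force passes 120 N, or if a joint passes its speed limit or range.

## Working session

There is one attempt and no reset: what is moved stays moved. The work goes in short steps, Python scripts to look and compute and a tool call to move; the robot and the scene stay as the last step left them, time stands still between calls to the robot, and variables do not carry over. Pictures are saved under pics/ and viewed, and the job is handed in when it is done.

Besides the shell and the picture viewer there is one more tool, called as name([rows], argument=value, ...), one row to a line, values as JSON. servo_tool: Moves the arm, as the interface text tells. Its arguments: {"type":"object","properties":{"rows":{"type":"array"},"grip_force":{"type":"number"}},"required":["rows"]}

```bash
mkdir -p pics; ls; cat > h.py <<'E'
from station import *
import numpy as np, cv2
def snap(n,f):
    p,d=camera(n); cv2.imwrite(f'pics/{f}.png',p[:,:,::-1]); np.savez(f'pics/{f}.npz',p=p,d=d); return p,d
E
python3 - <<'E'
from h import *
s=observe(); print(s)
for n in ['scene','side','wrist']:
    snap(n,n+'0'); print(n,calibration(n))
E
```

```text
pics
{'t': 0.0, 'joint_pos': array([ 3.19754227e-06,  1.26375861e-01, -4.06198046e-02,  1.40545006e+00,
        1.34547989e-05,  1.57081903e+00]), 'qd': array([-0.00187301,  0.00042181, -0.00090902,  0.00141997,  0.00014837,
       -0.00033481]), 'tau': array([-1.88969068e-03, -4.35916471e+01,  3.52923596e+01,  1.73015334e-02,
       -7.00984879e-05, -2.14169546e-05]), 'tcp_pos': array([5.24564096e-01, 5.65320893e-06, 2.30525279e-01]), 'orientation': array([-0.49957924, -0.49959572, -0.50041066,  0.5004137 ]), 'wrist_force': array([-0.71536903,  0.43434647,  0.18286368]), 'ft_torque': array([-0.00154895, -0.00441986,  0.0173081 ]), 'opening': 0.9953058556084196}
scene {'K': array([[489.04978472,   0.        , 327.65175632],
       [  0.        , 489.04978472, 242.12906183],
       [  0.        ,   0.        ,   1.        ]]), 'rvec': array([ 2.27645741, -0.52898515,  0.25459122]), 'tvec': array([-0.59072471,  0.20031031,  1.01076375])}
side {'K': array([[454.57704371,   0.        , 318.10884394],
       [  0.        , 454.57704371, 243.29941915],
       [  0.        ,   0.        ,   1.        ]]), 'rvec': array([ 1.93132922, -0.34131211,  0.22829557]), 'tvec': array([-0.60514316,  0.12689097,  0.91836364])}
wrist {'K': array([[432.2205003 ,   0.        , 322.55283945],
       [  0.        , 432.2205003 , 239.30538861],
       [  0.        ,   0.        ,   1.        ]]), 'tool_from_camera': array([[-1.05725931e-03, -2.58842373e-01,  9.65918997e-01,
        -1.42122946e-01],
       [ 9.99999240e-01, -8.86878041e-04,  8.56900934e-04,
         2.68116169e-05],
       [ 6.34850076e-04,  9.65919168e-01,  2.58843114e-01,
        -6.48175390e-02],
       [ 0.00000000e+00,  0.00000000e+00,  0.00000000e+00,
         1.00000000e+00]])}
```

View pics/scene0.png

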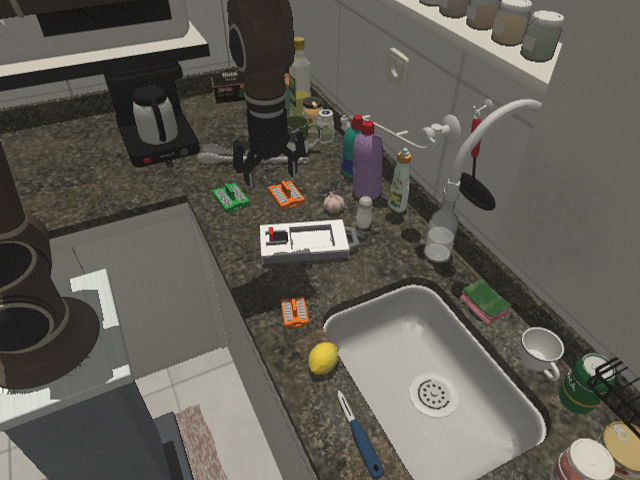

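View pics/side0.png

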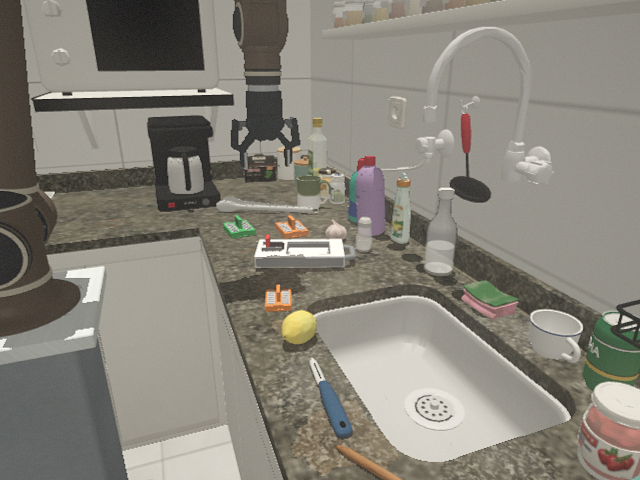

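View pics/wrist0.png

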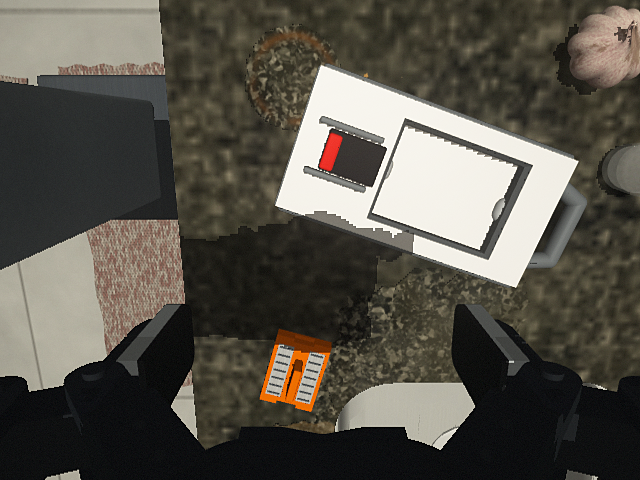

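The pictures show two orange cassettes, at scene (286,193) and (295,312), with the green one at (231,196). The slicer is at (305,241), and its red tab is near (268,234). Next I'll measure both orange cassettes to see which is larger.

```bash
cat >> h.py <<'E'
def cam_T(n,s=None):
    c=calibration(n)
    if n!='wrist':
        T=np.eye(4);T[:3,:3]=cv2.Rodrigues(c['rvec'])[0];T[:3,3]=c['tvec'];return c['K'],np.linalg.inv(T)
    from scipy.spatial.transform import Rotation as R
    T=np.eye(4);q=s['orientation'];T[:3,:3]=R.from_quat([q[1],q[2],q[3],q[0]]).as_matrix();T[:3,3]=s['tcp_pos']
    return c['K'],T@c['tool_from_camera']
def cloud(n,d,s=None):
    K,T=cam_T(n,s); v,u=np.mgrid[:480,:640]
    P=np.stack([(u-K[0,2])/K[0,0]*d,(v-K[1,2])/K[1,1]*d,d],-1)
    return P@T[:3,:3].T+T[:3,3]
def ray(n,uv,z,s=None):
    K,T=cam_T(n,s); r=T[:3,:3]@np.array([(uv[0]-K[0,2])/K[0,0],(uv[1]-K[1,2])/K[1,1],1]); o=T[:3,3]
    return o+r*(z-o[2])/r[2]
def hsv(p): return cv2.cvtColor(p,cv2.COLOR_RGB2HSV)
E
python3 - <<'E'
from h import *
s=observe()
for n in ['scene','side','wrist']:
    z=np.load(f'pics/{n}0.npz');p,d=z['p'],z['d'];H=hsv(p);W=cloud(n,d,s)
    for nm,lo,hi in [('orange',(6,180,120),(16,255,255)),('green',(50,150,80),(75,255,255)),('red',(0,200,120),(4,255,255))]:
        m=cv2.inRange(H,lo,hi)
        m=cv2.morphologyEx(m,cv2.MORPH_CLOSE,np.ones((7,7)))
        k,l,st,c=cv2.connectedComponentsWithStats(m)
        for i in range(1,k):
            if st[i,4]<60: continue
            q=W[(l==i)&(d>0)]
            if len(q)==0: continue
            top=q[(q[:,2]>-.02)&(q[:,2]<.08)]
            if len(top)<30: continue
            r=cv2.minAreaRect((top[:,:2]*1000).astype(np.float32))
            print(n,nm,c[i].round(),st[i,4],'med',np.median(top,0).round(3),'z',np.percentile(top[:,2],[2,98]).round(3),'rect',np.round(r[0]),np.round(r[1]),round(r[2]))
E
python3 -c "
import cv2
a=cv2.imread('pics/scene0.png')
x=cv2.resize(a[170:230,200:320],None,fx=5,fy=5);y=cv2.resize(a[285:340,250:370],None,fx=5,fy=5)
cv2.imwrite('pics/crop1.png',cv2.vconcat([x,y]))"
```

```text
scene orange [286. 194.] 588 med [0.638 0.216 0.014] z [-0.003  0.041] rect [647. 240.] [ 81. 134.] 1
scene orange [295. 314.] 306 med [ 0.493 -0.18   0.01 ] z [0.    0.032] rect [ 496. -166.] [71. 53.] 74
scene green [229. 197.] 497 med [0.493 0.266 0.014] z [0.002 0.042] rect [497. 291.] [ 69. 123.] 5
wrist orange [292. 380.] 1502 med [ 0.498 -0.167  0.012] z [0.01  0.033] rect [ 498. -168.] [75. 54.] 74
wrist red [330. 152.] 494 med [0.53  0.046 0.066] z [0.064 0.067] rect [530.  46.] [26.  9.] 71
```

View pics/crop1.png

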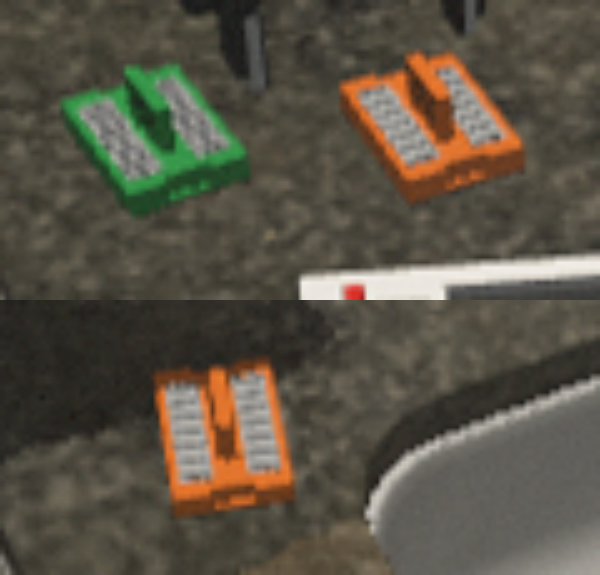

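The larger one is at scene (286,193): its fin top measures 41–44 mm high, against 33 mm for the one at (295,312). So I choose (286,193). I'll move the wrist camera over it for a close view.

servo_tool([
  [[0,16,-34],[0,0,0],0],
  [[0,16,-34],[0,0,0],0],
  [[0,16,-34],[0,0,0],0],
  [[0,16,-34],[0,0,0],0],
  [[0,16,-34],[0,0,0],0],
  [[0,0,0],[0,0,0],0],
  [[0,0,0],[0,0,0],0],
])

```text
t: 0.73
tcp_pos: [0.6052, 0.1718, 0.2297]
orientation: [0.5, 0.499, 0.501, -0.5]
wrist_force: [-0.5, 0.0, 0.1]
opening: 0.997
```

```bash
python3 - <<'E'
from h import *
s=observe(); print(s['tcp_pos'],s['orientation'])
np.save('pics/s1.npy',s,allow_pickle=True)
snap('wrist','wrist1')
E
```

```text
[0.60515088 0.17178049 0.22970812] [ 0.50035524  0.49856136  0.50108429 -0.49999574]
```

View pics/wrist1.png

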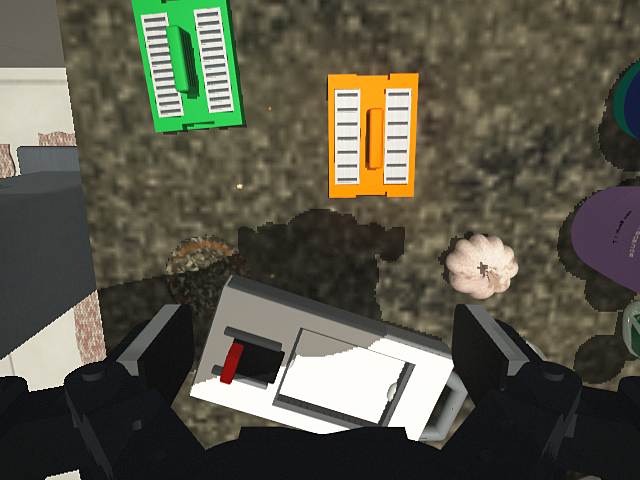

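The orange cassette is at wrist (372,135) with its fin at (375,139). The slicer is at the bottom, and wrist0 shows it better. Now for the poses.

```bash
python3 - <<'E'
from h import *
s1=np.load('pics/s1.npy',allow_pickle=True).item()
z=np.load('pics/wrist1.npz');p,d=z['p'],z['d'];W=cloud('wrist',d,s1);H=hsv(p)
m=np.zeros((480,640),bool);m[60:210,310:430]=1
m&=(W[...,2]>.008)&(d>0)
q=W[m]; print('orange block',cv2.minAreaRect((q[:,:2]*1000).astype(np.float32)),np.percentile(q[:,2],[5,50,99]))
f=q[q[:,2]>.035]; print('fin',cv2.minAreaRect((f[:,:2]*1000).astype(np.float32)),np.median(f[:,2]),len(f))
# ray-cast version
mo=cv2.inRange(H,(6,150,60),(18,255,255));mo[:60]=0;mo[220:]=0;mo=cv2.morphologyEx(mo,cv2.MORPH_CLOSE,np.ones((15,15)))
c=max(cv2.findContours(mo,0,2)[0],key=cv2.contourArea);r=cv2.minAreaRect(c);b=cv2.boxPoints(r)
B=np.array([ray('wrist',x,.016,s1) for x in b]);print('orange rays',B.round(4),B.mean(0),cv2.minAreaRect((B[:,:2]*1000).astype(np.float32)))
# slicer both views
s0=dict(s1);import pickle
s0['tcp_pos']=np.array([5.24564096e-01,5.65320893e-06,2.30525279e-01]);s0['orientation']=np.array([-0.49957924,-0.49959572,-0.50041066,0.5004137])
np.save('pics/s0.npy',s0,allow_pickle=True)
for nm,s in [('wrist0',s0),('wrist1',s1)]:
    z=np.load(f'pics/{nm}.npz');p,d=z['p'],z['d'];W=cloud('wrist',d,s)
    box=(W[...,0]>.45)&(W[...,0]<.75)&(W[...,1]>-.06)&(W[...,1]<.14)
    deck=box&(abs(W[...,2]-.036)<.006)&(d>0)
    lab=cv2.connectedComponents(deck.astype(np.uint8))
    n=np.bincount(lab[1].ravel());n[0]=0;dk=lab[1]==n.argmax()
    q=W[dk];print(nm,'deck z',np.median(q[:,2]),'rect',cv2.minAreaRect((q[:,:2]*1000).astype(np.float32)))
    fl=box&(abs(W[...,2]-.020)<.004)&(d>0)
    lab=cv2.connectedComponents(fl.astype(np.uint8));n=np.bincount(lab[1].ravel());n[0]=0;fk=lab[1]==n.argmax()
    q=W[fk];print('floor z',np.median(q[:,2]),cv2.minAreaRect((q[:,:2]*1000).astype(np.float32)))
    t=box&(W[...,2]>.058)&(W[...,2]<.075)&(d>0);q=W[t];print('tab',cv2.minAreaRect((q[:,:2]*1000).astype(np.float32)),np.median(q[:,2]))
    cv2.imwrite(f'pics/m_{nm}.png',(dk*120+fk*255+t*200).clip(0,255).astype(np.uint8))
z=np.load('pics/wrist0.npz');cv2.imwrite('pics/c0.png',cv2.resize(z['p'][50:300,260:600,::-1],None,fx=2.3,fy=2.3))
E
```

```text
orange block ((644.6697998046875, 225.88514709472656), (70.47095489501953, 96.3797607421875), 0.9319183230400085) [0.01453837 0.01596631 0.04434004]
fin ((644.16357421875, 225.64385986328125), (10.373452186584473, 43.8436393737793), 1.929373025894165) 0.043274331528370596 866
orange rays [[0.609  0.2741 0.016 ]
 [0.6785 0.2743 0.016 ]
 [0.6843 0.1777 0.016 ]
 [0.6096 0.1775 0.016 ]] [0.64535244 0.22588424 0.016     ] ((646.657470703125, 225.89263916015625), (74.72660827636719, 96.87442016601562), 0.3161137104034424)
wrist0 deck z 0.035375948830684845 rect ((603.7990112304688, 19.663543701171875), (117.12831115722656, 212.37554931640625), 70.70951080322266)
floor z 0.01957174588962568 ((624.1715087890625, 12.481891632080078), (75.33924865722656, 99.66426849365234), 70.77223205566406)
tab ((623.6116333007812, 89.53506469726562), (229.97740173339844, 23.48494529724121), 25.186521530151367) 0.06519469435990546
wrist1 deck z 0.035281841593554464 rect ((603.6617431640625, 20.099853515625), (118.00717163085938, 211.8614044189453), 70.70124053955078)
floor z 0.019524266301227028 ((622.7880249023438, 10.090503692626953), (72.2148208618164, 99.72086334228516), 70.57151794433594)
tab ((623.7977905273438, 90.49314880371094), (229.71292114257812, 23.043277740478516), 25.332176208496094) 0.06492323387198223
```

View pics/c0.png

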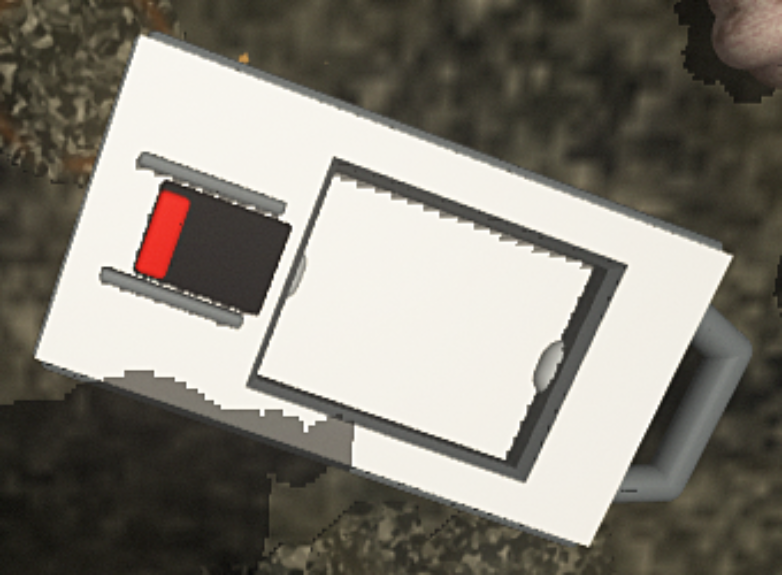

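View pics/m_wrist0.png

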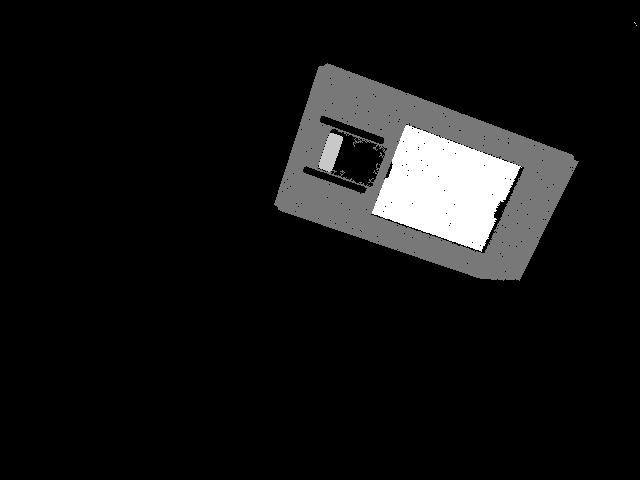

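Both slicer fits agree on the yaw (-19.3°), with the recess at about (0.623, 0.013). The deck comes out at 35.3 mm, the rectangle at 117x212 mm and the floor at 75x100 mm, all matching the given sizes. The cassette measures 70.5x96.4 mm, centred at (0.6445, 0.2257), with its fin along world y. I'll move above it.

servo_tool([
  [[30,10,-13.5],[-0.023,0,0],0],
  [[30,10,-13.5],[0,0,0],0],
  [[30,10,-13.5],[0,0,0],0],
  [[30,9,-13.5],[0,0,0],0],
  [[15,0,0],[0,0,0],0],
  [[0,0,0],[0,0,0],0],
  [[0,0,0],[0,0,0],0],
], grip_force=50)

```text
t: 1.37
tcp_pos: [0.6422, 0.2232, 0.096]
orientation: [0.505, 0.494, 0.506, -0.495]
wrist_force: [-0.2, -0.3, 0.9]
opening: 1.001
```

```bash
python3 - <<'E'
from h import *
s=observe(); print(s['tcp_pos'],s['orientation'],s['joint_pos'])
p,d=snap('wrist','wrist2')
W=cloud('wrist',d,s);H=hsv(p)
m=(abs(W[...,0]-.6445)<.04)&(abs(W[...,1]-.2257)<.055)&(W[...,2]>.035)&(W[...,2]<.055)&(d>0)
m&=(H[...,0]>5)&(H[...,0]<20)&(H[...,1]>120)
q=W[m];print(len(q),cv2.minAreaRect((q[:,:2]*1000).astype(np.float32)),np.median(q[:,2]))
E
```

```text
[0.64218656 0.22315094 0.09601461] [ 0.50513686  0.49380535  0.50565968 -0.49527903] [ 3.34549384e-01  4.47945482e-01  9.15581893e-02  1.21660429e+00
 -2.66461437e-04  1.88363341e+00]
1552 ((644.2870483398438, 226.1092529296875), (10.57936954498291, 44.056732177734375), 0.9484633803367615) 0.04319761104280455
```

View pics/wrist2.png

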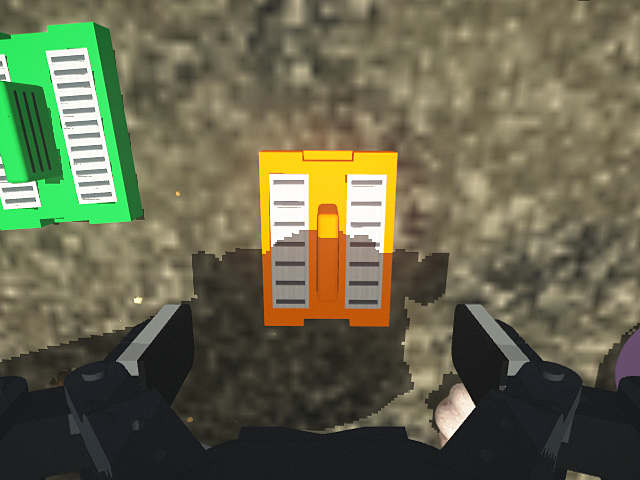

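The fin is centred at wrist (328,252), which gives world (0.6443, 0.2260). I'll correct by about 2–3 mm and descend, then close.

servo_tool([
  [[25,2,-3],[0,0,0],0],
  [[25,0,0],[0,0,0],0],
  [[18,0,0],[0,0,0],0],
  [[8,0,0],[0,0,0],0],
  [[0,0,0],[0,0,0],0],
  [[0,0,0],[0,0,0],0],
])

```text
t: 1.92
tcp_pos: [0.6457, 0.2274, 0.0222]
orientation: [0.506, 0.495, 0.505, -0.494]
wrist_force: [0.8, 0.7, 1.0]
opening: 0.998
```

servo_tool([
  [[0,0,0],[0,0,0],1],
  [[0,0,0],[0,0,0],1],
  [[0,0,0],[0,0,0],1],
  [[0,0,0],[0,0,0],1],
  [[0,0,0],[0,0,0],1],
  [[0,0,0],[0,0,0],1],
  [[0,0,0],[0,0,0],1],
  [[0,0,0],[0,0,0],1],
  [[0,0,0],[0,0,0],1],
  [[0,0,0],[0,0,0],1],
], grip_force=50)

```text
t: 2.75
tcp_pos: [0.6452, 0.2278, 0.0206]
orientation: [0.506, 0.494, 0.506, -0.494]
wrist_force: [-0.0, -0.3, 3.0]
opening: 0.109
```

Opening 0.109 is about 9.3 mm, so the fin is held. Lifting.

servo_tool([
  [[-20,0,0],[0,0,0],1],
  [[-30,0,0],[0,0,0],1],
  [[-30,0,0],[0,0,0],1],
  [[-20,0,0],[0,0,0],1],
  [[0,-4,35],[0,0,0],1],
  [[0,-4,36],[0,0,0],1],
  [[0,-4,36],[0,0,0],1],
  [[0,-4,36],[0,0,0],1],
  [[0,-4,36],[0,0,0],1],
  [[0,-2,36],[0,0,0],1],
])

```text
t: 3.58
tcp_pos: [0.6268, 0.0107, 0.1197]
orientation: [0.505, 0.494, 0.506, -0.494]
wrist_force: [-0.3, -0.0, -2.2]
opening: 0.103
```

servo_tool([
  [[0,0,0],[-0.121,0,0],1],
  [[0,0,0],[-0.121,0,0],1],
  [[0,0,0],[-0.121,0,0],1],
  [[0,0,0],[-0.121,0,0],1],
  [[0,0,0],[-0.121,0,0],1],
  [[0,0,0],[-0.121,0,0],1],
  [[0,0,0],[-0.121,0,0],1],
  [[0,0,0],[-0.121,0,0],1],
  [[0,0,0],[-0.121,0,0],1],
  [[0,0,0],[-0.121,0,0],1],
])

```text
t: 4.42
tcp_pos: [0.6274, 0.0122, 0.1195]
orientation: [0.697, 0.117, 0.698, -0.117]
wrist_force: [-0.1, -0.2, -2.0]
opening: 0.104
```

servo_tool([
  [[0,0,0],[0,0,0],1],
  [[0,0,0],[0,0,0],1],
])

```text
t: 4.58
tcp_pos: [0.6276, 0.0123, 0.1197]
orientation: [0.696, 0.12, 0.697, -0.12]
wrist_force: [-0.1, -0.7, -1.8]
opening: 0.102
```

```bash
python3 - <<'E'
from h import *
from scipy.spatial.transform import Rotation as R
s=observe(); print(s['tcp_pos'],s['joint_pos'],s['wrist_force'],s['opening'])
q=s['orientation'];M=R.from_quat([q[1],q[2],q[3],q[0]]).as_matrix();print(M.round(4)); print('tool y yaw',np.degrees(np.arctan2(M[1,1],M[0,1])))
np.save('pics/s3.npy',s,allow_pickle=True)
p,d=snap('wrist','wrist3');snap('scene','scene3');snap('side','side3')
E
```

```text
[0.62755469 0.01226632 0.11971083] [ 1.95517298e-02  3.39898863e-01 -1.27471521e-02  1.21928999e+00
 -1.69871910e-05  3.60657518e-01] [-0.05781736 -0.66721771 -1.77752601] 0.10205843664616254
[[-1.100e-03  3.345e-01  9.424e-01]
 [-0.000e+00  9.424e-01 -3.345e-01]
 [-1.000e+00 -4.000e-04 -1.100e-03]]
tool y yaw 70.45609121830147
```

View pics/wrist3.png

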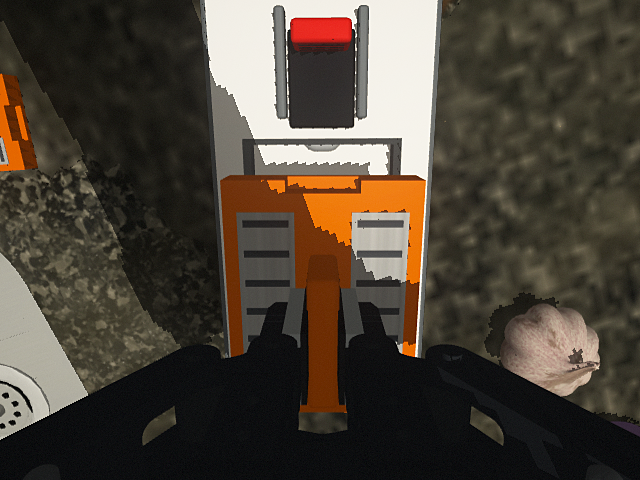

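View pics/side3.png

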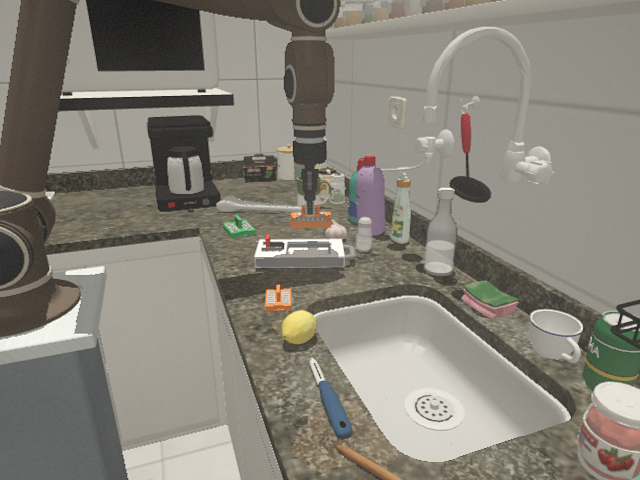

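The cassette is held level. Its top fills wrist (222–425, 176–355), with the recess's bolt-end edge just behind it at row ~140. I'll measure the cassette against the slicer in this one view.

```bash
cat > rel.py <<'E'
from h import *
import sys
def rel(f,s,lo,hi):
    z=np.load(f'pics/{f}.npz');p,d=z['p'],z['d'];H=hsv(p)
    from scipy.spatial.transform import Rotation as R
    q=s['orientation'];M=R.from_quat([q[1],q[2],q[3],q[0]]).as_matrix()
    W=cloud('wrist',d,s);T=(W-s['tcp_pos'])@M
    ora=(H[...,0]>5)&(H[...,0]<20)&(H[...,1]>120)&(d>0)
    near=(abs(T[...,1])<.05)&(abs(T[...,2])<.07)
    top=near&(W[...,2]>lo)&(W[...,2]<hi)
    return p,d,H,W,T,ora&near,top,M
E
python3 - <<'E'
from rel import *
s=np.load('pics/s3.npy',allow_pickle=True).item()
p,d,H,W,T,ora,top,M=rel('wrist3',s,.10,.125)
q=T[ora&top]*1000
print('block top tool x',np.median(q[:,0]),'front z',np.percentile(q[:,2],[0.2,1]))
for lo,hi in [(-40,-30),(-30,-20),(-20,-10)]:
    k=(q[:,2]>lo)&(q[:,2]<hi);print('y',np.percentile(q[k,1],[.5,99.5]),k.sum())
for y0,y1 in [(-32,-20),(-18,-8),(8,18),(20,32)]:
    k=(q[:,1]>y0)&(q[:,1]<y1);print('front at y',y0,np.percentile(q[k,2],[.5]))
# tilt
A=np.c_[q[:,1:],np.ones(len(q))];k=abs(q[:,0]-np.median(q[:,0]))<1.5;print('plane',np.linalg.lstsq(A[k],q[k,0],rcond=None)[0])
# deck in this view
dk=(abs(W[...,2]-.0355)<.004)&(T[...,2]>-.16)&(T[...,2]<.0)&(abs(T[...,1])<.08)&(d>0)&(H[...,1]<40)
Q=W[dk]; x=T[dk]*1000
for a,b in [(-140,-120),(-120,-100),(-100,-85),(-80,-65)]:
    k=(x[:,2]>a)&(x[:,2]<b)
    if k.sum()>20: print('deck y edges (tool) z',a,np.percentile(x[k,1],[.3,99.7]),k.sum())
# recess bolt-end edge: deck between y -25..25 largest z before recess
fl=(abs(W[...,2]-.0196)<.004)&(abs(T[...,1])<.05)&(abs(T[...,2])<.08)&(d>0)
g=T[fl]*1000;print('floor bolt-end z',np.percentile(g[:,2],[.5,1,2]),'y',np.percentile(g[:,1],[.5,99.5]))
for yy in (-30,-22,22,30):
    k=(abs(x[:,1]-yy)<4)&(x[:,2]<-50);print('deck edge at y',yy,np.percentile(x[k,2],99.5))
t=(W[...,2]>.06)&(W[...,2]<.07)&(H[...,0]<5)&(H[...,1]>150)&(d>0);print('tab tool',(T[t]*1000).mean(0),'world',W[t].mean(0))
E
```

```text
block top tool x 5.10140378804806 front z [-46.57232938 -46.50290332]
y [-35.264353    34.15931567] 3970
y [-35.4417015   34.32032795] 2483
y [-35.49290215  34.4453214 ] 1491
front at y -32 [-46.56807906]
front at y -18 [-46.55087085]
front at y 8 [-46.54363658]
front at y 20 [-46.53497057]
plane [-6.20902378e-04 -2.03244557e-04  5.01605740e+00]
deck y edges (tool) z -140 [-58.98848476  56.0984494 ] 854
deck y edges (tool) z -120 [-58.99425835  56.5019032 ] 7795
deck y edges (tool) z -100 [-58.88179804  56.65694553] 4738
deck y edges (tool) z -80 [-58.69273743  56.64903788] 4500
floor bolt-end z [-53.56070073 -53.54082683 -53.49858746] y [-38.39886183  36.57220557]
deck edge at y -30 -55.180345873861235
deck edge at y -22 -55.144441116419884
deck edge at y 22 -55.11519033895308
deck edge at y 30 -55.634207966346786
tab tool [  54.57628512   -1.18985344 -102.40141822] world [0.53059295 0.04539916 0.06524366]
```

In the tool frame the cassette's centre is (y -0.5, z +1.5) and the recess's is about (y -1.0, z -3.5). I'll correct by that and lower to just above the deck.

servo_tool([
  [[15,-0.5,-5],[-0.004,0,0],1],
  [[20,0,0],[0,0,0],1],
  [[15,0,0],[0,0,0],1],
  [[7,0,0],[0,0,0],1],
  [[0,0,0],[0,0,0],1],
  [[0,0,0],[0,0,0],1],
])

```text
t: 5.23
tcp_pos: [0.623, 0.0134, 0.0634]
orientation: [0.697, 0.118, 0.697, -0.118]
wrist_force: [0.2, 0.8, -1.0]
opening: 0.107
```

```bash
python3 - <<'E'
from rel import *
s=observe(); print(s['tcp_pos'],s['wrist_force'],s['opening'])
np.save('pics/s4.npy',s,allow_pickle=True)
snap('wrist','wrist4')
p,d,H,W,T,ora,top,M=rel('wrist4',s,.045,.066)
q=T[ora&top]*1000
print('block top tool x',np.median(q[:,0]),'front z',np.percentile(q[:,2],[1]))
k=(q[:,2]>-40)&(q[:,2]<-10);print('y',np.percentile(q[k,1],[.5,99.5]))
x=T*1000
dk=(abs(W[...,2]-.0355)<.0015)&(x[...,2]>-70)&(x[...,2]<-10)&(abs(x[...,1])<80)&(d>0)
for yy in (-30,-22,22,30):
    k=dk&(abs(x[...,1]-yy)<4)&(x[...,2]<-47);print('deck edge',yy,np.percentile(x[k][:,2],99.5))
for zz in (-60,-45,-35,-25,-15):
    k=dk&(abs(x[...,2]-zz)<4);v=x[k][:,1];print('z',zz,'outer',v.min().round(1),v.max().round(1),'inner',v[v<-20].max().round(1),v[v>20].min().round(1))
fl=(W[...,2]<.026)&(W[...,2]>.015)&(abs(x[...,1])<40)&(x[...,2]<-44)&(x[...,2]>-60)&(d>0);g=x[fl];print(len(g));print(np.percentile(g[:,2],[1,50]) if len(g) else '')
E
```

```text
[0.62302391 0.0134231  0.06344238] [ 0.22661562  0.83066089 -1.04562678] 0.10660526803295581
block top tool x 5.103631423120789 front z [-46.50307695]
y [-35.38996976  34.32634697]
deck edge -30 -51.65493633346317
deck edge -22 -52.01278247372486
deck edge 22 -51.96061629299028
deck edge 30 -51.64656356204637
z -60 outer -57.5 56.8 inner -20.0 20.0
z -45 outer -57.7 56.8 inner -39.4 38.7
z -35 outer -57.5 56.8 inner -40.9 39.7
z -25 outer -57.2 57.1 inner -40.9 39.9
z -15 outer -57.7 56.9 inner -40.9 39.8
2082
[-49.00218988 -46.5090064 ]
```

View pics/wrist4.png

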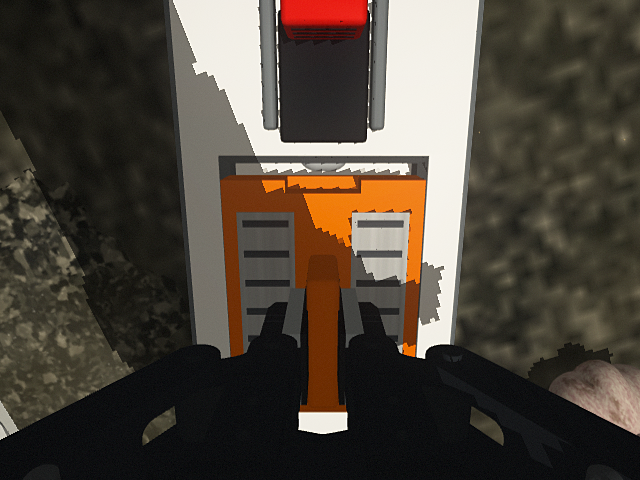

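The mouth spans y -40.9 to 39.8 mm around the cassette's -35.4 to 34.3 mm, so it is centred to about 0.1 mm. Along x the error is under 0.5 mm. Lowering onto the catches gently.

servo_tool([
  [[5,0,-0.3],[0,0,0],1],
  [[5,0,0],[0,0,0],1],
  [[3,0,0],[0,0,0],1],
  [[2,0,0],[0,0,0],1],
  [[0,0,0],[0,0,0],1],
  [[0,0,0],[0,0,0],1],
])

```text
t: 5.78
tcp_pos: [0.6226, 0.0135, 0.0482]
orientation: [0.697, 0.117, 0.697, -0.118]
wrist_force: [-0.8, 0.2, -1.3]
opening: 0.106
```

servo_tool([
  [[1,0,0],[0,0,0],1],
  [[1,0,0],[0,0,0],1],
  [[0,0,0],[0,0,0],1],
  [[0,0,0],[0,0,0],1],
])

```text
t: 6.12
tcp_pos: [0.6226, 0.0137, 0.0464]
orientation: [0.697, 0.118, 0.697, -0.117]
wrist_force: [-1.0, 0.2, 0.1]
opening: 0.105
```

Resistance is just starting, so it is at the catches. Pressing on in small steps.

servo_tool([
  [[1,0,0],[0,0,0],1],
  [[1,0,0],[0,0,0],1],
  [[0,0,0],[0,0,0],1],
  [[0,0,0],[0,0,0],1],
])

```text
t: 6.45
tcp_pos: [0.6228, 0.0135, 0.0442]
orientation: [0.697, 0.118, 0.697, -0.117]
wrist_force: [-0.0, 0.0, 0.5]
opening: 0.106
```

servo_tool([
  [[1,0,0],[0,0,0],1],
  [[1,0,0],[0,0,0],1],
  [[0,0,0],[0,0,0],1],
  [[0,0,0],[0,0,0],1],
])

```text
t: 6.78
tcp_pos: [0.6227, 0.0135, 0.0421]
orientation: [0.697, 0.117, 0.697, -0.117]
wrist_force: [-0.9, 0.8, -1.0]
opening: 0.107
```

servo_tool([
  [[1,0,0],[0,0,0],1],
  [[0.5,0,0],[0,0,0],1],
  [[0,0,0],[0,0,0],1],
  [[0,0,0],[0,0,0],1],
])

```text
t: 7.12
tcp_pos: [0.6227, 0.0135, 0.0406]
orientation: [0.697, 0.117, 0.697, -0.118]
wrist_force: [-1.0, -1.2, -1.7]
opening: 0.105
```

```bash
cat > chk.py <<'E'
from rel import *
f=sys.argv[1]
s=observe(); print(s['tcp_pos'].round(4),s['wrist_force'].round(1),s['opening'])
np.save(f'pics/s_{f}.npy',s,allow_pickle=True)
snap('wrist',f)
p,d,H,W,T,ora,top,M=rel(f,s,-1,1)
x=T*1000
m=ora&(W[...,2]>.025)&(W[...,2]<.05)&(x[...,2]<-25)
q=x[m];w=W[m]*1000
print('block top world z med',np.median(w[:,2]),'front z',np.percentile(q[:,2],[1]))
for y0,y1 in [(-34,-25),(-15,15),(25,34)]:
  for z0,z1 in [(-46,-42),(-38,-30)]:
    k=(q[:,1]>y0)&(q[:,1]<y1)&(q[:,2]>z0)&(q[:,2]<z1)
    if k.sum()>5: print('y',y0,'z',z0,'height',np.median(w[k,2]).round(2),k.sum())
k=(H[...,1]<40)&(abs(x[...,2]+58)<6)&(abs(abs(x[...,1])-45)<8)&(d>0);print('deck z',np.median(W[k][:,2])*1000)
E
python3 chk.py wrist5
```

```text
[0.6227 0.0135 0.0406] [-1.  -1.2 -1.7] 0.10479593051968226
block top world z med 35.50575489367322 front z [-46.5312538]
y -34 z -46 height 35.57 312
y -34 z -38 height 35.57 341
y -15 z -46 height 34.73 312
y -15 z -38 height 35.56 1501
y 25 z -46 height 35.62 310
y 25 z -38 height 35.61 377
deck z 35.530049635098926
```

View pics/wrist5.png

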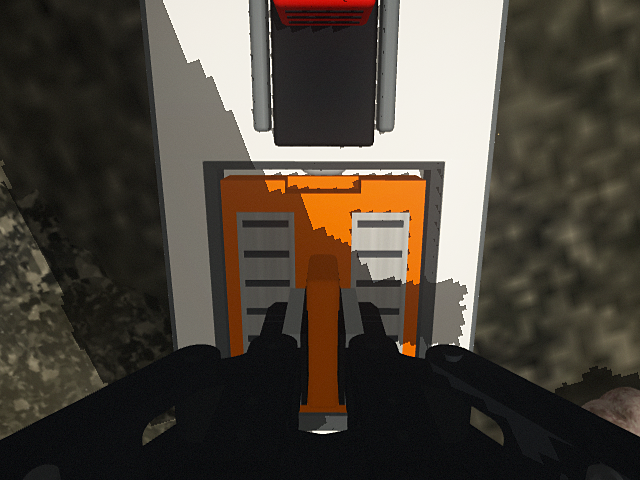

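The block top reads 35.5 mm, level with the deck at the bolt end, but there is little force on the wrist. I'll press further to make sure it is on the floor and past the catches.

servo_tool([
  [[0.5,0,0],[0,0,0],1],
  [[0.5,0,0],[0,0,0],1],
  [[0,0,0],[0,0,0],1],
  [[0,0,0],[0,0,0],1],
])

```text
t: 7.5
tcp_pos: [0.6227, 0.0135, 0.0406]
orientation: [0.697, 0.117, 0.697, -0.117]
wrist_force: [-2.5, 0.4, 4.7]
opening: 0.101
```

servo_tool([
  [[0.5,0,0],[0,0,0],1],
  [[0.5,0,0],[0,0,0],1],
  [[0,0,0],[0,0,0],1],
  [[0,0,0],[0,0,0],1],
])

```text
t: 7.83
tcp_pos: [0.6228, 0.0135, 0.0405]
orientation: [0.698, 0.118, 0.697, -0.117]
wrist_force: [-5.1, 1.1, 9.8]
opening: 0.105
```

servo_tool([
  [[0.7,0,0],[0,0,0],1],
  [[0.7,0,0],[0,0,0],1],
  [[0,0,0],[0,0,0],1],
  [[0,0,0],[0,0,0],1],
])

```text
t: 8.17
tcp_pos: [0.6229, 0.0135, 0.0405]
orientation: [0.698, 0.118, 0.696, -0.117]
wrist_force: [-8.5, 0.8, 19.3]
opening: 0.109
```

```bash
python3 chk.py wrist6; python3 - <<'E'
from h import *
snap('scene','scene6');snap('side','side6')
a=cv2.imread('pics/scene6.png')[200:280,240:370];b=cv2.imread('pics/side6.png')[210:290,240:370]
cv2.imwrite('pics/c6.png',cv2.vconcat([cv2.resize(a,None,fx=3.7,fy=3.7,interpolation=cv2.INTER_CUBIC),cv2.resize(b,None,fx=3.7,fy=3.7,interpolation=cv2.INTER_CUBIC)]))
E
```

```text
[0.6229 0.0135 0.0405] [-8.5  0.8 19.3] 0.10860334520825778
block top world z med 35.489105516107 front z [-46.60530014]
y -34 z -46 height 35.49 303
y -34 z -38 height 35.54 331
y -15 z -46 height 33.89 401
y -15 z -38 height 35.55 1504
y 25 z -46 height 35.58 302
y 25 z -38 height 35.58 379
deck z 35.53122690427997
```

View pics/c6.png

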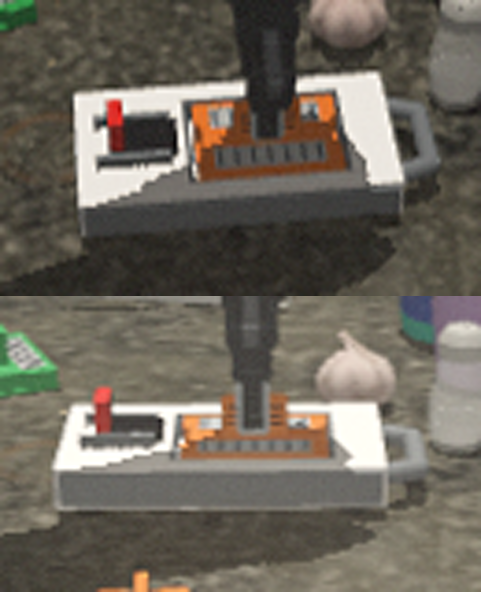

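The cassette looks flush at both ends in the scene and side crops, and it took 19 N with no further motion. I'll unload, release and raise.

servo_tool([
  [[-1.2,0,0],[0,0,0],1],
  [[-1.2,0,0],[0,0,0],1],
  [[0,0,0],[0,0,0],0.5],
  [[0,0,0],[0,0,0],0.5],
  [[0,0,0],[0,0,0],0.5],
  [[0,0,0],[0,0,0],0.5],
  [[0,0,0],[0,0,0],0.5],
  [[0,0,0],[0,0,0],0.5],
])

```text
t: 8.98
tcp_pos: [0.6227, 0.0135, 0.0395]
orientation: [0.697, 0.117, 0.697, -0.118]
wrist_force: [-0.3, 0.6, -1.1]
opening: 0.498
```

servo_tool([
  [[-10,0,0],[0,0,0],0.5],
  [[-25,0,0],[0,0,0],0.5],
  [[-35,0,0],[0,0,0],0.5],
  [[-35,0,0],[0,0,0],0.5],
  [[-20,0,0],[0,0,0],0.5],
  [[0,0,30],[0,0,0],0.5],
  [[0,0,0],[0,0,0],0.5],
  [[0,0,0],[0,0,0],0.5],
])

```text
t: 9.65
tcp_pos: [0.652, 0.0034, 0.1653]
orientation: [0.698, 0.118, 0.697, -0.118]
wrist_force: [-0.5, -0.8, -0.4]
opening: 0.496
```

```bash
python3 - <<'E'
from rel import *
s=observe(); print(s['tcp_pos'].round(4),s['wrist_force'].round(1),s['opening'])
np.save('pics/s7.npy',s,allow_pickle=True)
p,d=snap('wrist','wrist7')
W=cloud('wrist',d,s)*1000
c,sn=np.cos(np.radians(-19.3)),np.sin(np.radians(-19.3))
X=(W[...,0]-623)*c+(W[...,1]-13)*sn; Y=-(W[...,0]-623)*sn+(W[...,1]-13)*c
Hh=W[...,2]
for nm,xx in [('bolt end',-43),('loop end',43)]:
  for yy in (-30,-20,20,30):
    k=(abs(X-xx)<2.5)&(abs(Y-yy)<4)&(d>0);print(nm,yy,np.median(Hh[k]).round(2),k.sum())
for xx,yy in [(-65,45),(-65,-45),(0,48),(0,-48),(70,0),(70,30)]:
    k=(abs(X-xx)<3)&(abs(Y-yy)<3)&(d>0);print('deck',xx,yy,np.median(Hh[k]).round(2) if k.sum() else None,k.sum())
H=hsv(p);o=(H[...,0]>5)&(H[...,0]<20)&(H[...,1]>120)&(abs(X)<60)&(abs(Y)<45)&(Hh>30)&(Hh<40);print('orange extents X',np.percentile(X[o],[.5,99.5]),'Y',np.percentile(Y[o],[.5,99.5]))
t=(H[...,0]<5)&(H[...,1]>150)&(Hh>58)&(Hh<75)&(abs(X+90)<40)&(d>0);print('tab XY',X[t].mean(),Y[t].mean(),np.percentile(X[t],[1,99]),W[t].mean(0))
E
```

```text
[0.652  0.0034 0.1653] [-0.5 -0.8 -0.4] 0.4957992501653782
bolt end -30 35.59 106
bolt end -20 35.47 107
bolt end 20 35.42 102
bolt end 30 35.55 108
loop end -30 35.61 85
loop end -20 171.49 177
loop end 20 37.46 178
loop end 30 35.7 87
deck -65 45 35.62 110
deck -65 -45 35.69 109
deck 0 48 35.5 88
deck 0 -48 35.56 82
deck 70 0 35.66 76
deck 70 30 35.72 71
orange extents X [-47.30306575  47.83370172] Y [-34.86856132  34.77893816]
tab XY -93.77157681534908 0.0019600459307058168 [-94.89351588 -92.81330721] [534.49894439  43.99470566  63.44821624]
```

View pics/wrist7.png

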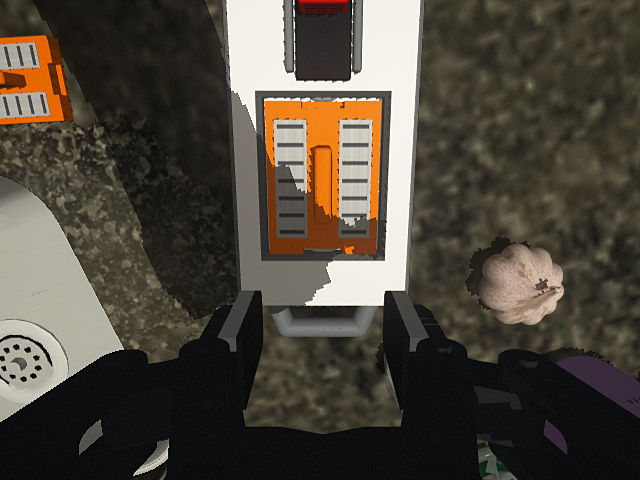

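Flush on every side: the corners read 35.4–35.7 mm and the deck 35.5–35.7 mm, with the cassette centred at X ≈ 0.3 and Y ≈ 0. Next I'll get the bolt geometry (tab extents, rail heights) from wrist3.

```bash
python3 - <<'E'
from rel import *
for f,sf in [('wrist3','s3'),('wrist0','s0')]:
    s=np.load(f'pics/{sf}.npy',allow_pickle=True).item();z=np.load(f'pics/{f}.npz');p,d=z['p'],z['d']
    W=cloud('wrist',d,s)*1000;c,sn=np.cos(np.radians(-19.3)),np.sin(np.radians(-19.3))
    X=(W[...,0]-623)*c+(W[...,1]-13)*sn; Y=-(W[...,0]-623)*sn+(W[...,1]-13)*c;Z=W[...,2]
    H=hsv(p);t=(H[...,0]<5)&(H[...,1]>150)&(abs(Z-65.5)<1.5)&(abs(X+95)<25)&(abs(Y)<25)&(d>0)
    print(f,'tab X',np.percentile(X[t],[1,99]),'Y',np.percentile(Y[t],[1,99]),Z[t].mean())
    b=(abs(X+95)<45)&(abs(Y)<30)&(d>0)
    for lo,hi in [(38,41),(41,44),(44,50),(50,60)]:
        k=b&(Z>lo)&(Z<hi)
        if k.sum()>10: print(lo,k.sum(),'X',np.percentile(X[k],[1,99]).round(1),'|Y|',np.percentile(abs(Y[k]),[1,99]).round(1))
E
```

```text
wrist3 tab X [-102.81832316  -93.44028061] Y [-12.34931209  12.28643984] 65.37948510546832
38 237 X [-110.9  -58.4] |Y| [ 0.5 17.1]
41 5980 X [-109.7  -58.9] |Y| [ 0.1 21.8]
44 1721 X [-111.6  -63.9] |Y| [ 1.3 21.7]
50 193 X [-94.1 -93. ] |Y| [ 0.1 12.5]
wrist0 tab X [-103.85597445  -94.52846231] Y [-12.5175701   12.10821755] 65.34927410560189
38 73 X [-111.9  -59.1] |Y| [ 0.4 19.5]
41 2249 X [-110.5  -59.9] |Y| [ 0.2 21.8]
44 612 X [-112.7  -64.2] |Y| [ 2.4 21.9]
```

The tab spans X -103.4 to -93.9, rails up to about 45 mm. I'll close the fingers, go to X ≈ -122 behind the tab, and descend to z ≈ 0.053.

servo_tool([
  [[0,-0.5,-30],[0,0,0],1],
  [[0,0,-35],[0,0,0],1],
  [[0,0,-35],[0,0,0],1],
  [[0,0,-35],[0,0,0],1],
  [[0,0,-18],[0,0,0],1],
  [[0,0,0],[0,0,0],1],
  [[0,0,0],[0,0,0],1],
  [[0,0,0],[0,0,0],1],
], grip_force=30)

```text
t: 10.37
tcp_pos: [0.5066, 0.0534, 0.165]
orientation: [0.698, 0.117, 0.697, -0.117]
wrist_force: [0.2, -0.5, -0.7]
opening: 0.001
```

```bash
python3 - <<'E'
from h import *
s=observe();P=s['tcp_pos']*1000
c,sn=np.cos(np.radians(-19.3)),np.sin(np.radians(-19.3))
print('X',(P[0]-623)*c+(P[1]-13)*sn,'Y',-(P[0]-623)*sn+(P[1]-13)*c,P[2],s['opening'],s['wrist_force'])
E
```

```text
X -123.23578510794242 Y -0.36823577846620026 165.01803906402844 0.0012364597921131432 [ 0.23036774 -0.48296533 -0.73045059]
```

servo_tool([
  [[30,0,0],[0,0,0],1],
  [[35,0,0],[0,0,0],1],
  [[25,0,0],[0,0,0],1],
  [[14,0,0],[0,0,0],1],
  [[8,0,0],[0,0,0],1],
  [[0,0,0],[0,0,0],1],
  [[0,0,0],[0,0,0],1],
])

```text
t: 10.95
tcp_pos: [0.507, 0.0532, 0.0529]
orientation: [0.697, 0.118, 0.697, -0.118]
wrist_force: [0.5, 0.1, 0.3]
opening: -0.001
```

```bash
python3 - <<'E'
from h import *
print(observe()['tcp_pos'],observe()['wrist_force'])
snap('side','side8');snap('scene','scene8')
a=cv2.imread('pics/scene8.png')[200:280,240:370];b=cv2.imread('pics/side8.png')[210:290,240:370]
cv2.imwrite('pics/c8.png',cv2.vconcat([cv2.resize(a,None,fx=3.7,fy=3.7,interpolation=cv2.INTER_CUBIC),cv2.resize(b,None,fx=3.7,fy=3.7,interpolation=cv2.INTER_CUBIC)]))
E
```

```text
[0.50700719 0.05315787 0.05291651] [0.49125675 0.11624196 0.3095381 ]
```

View pics/c8.png

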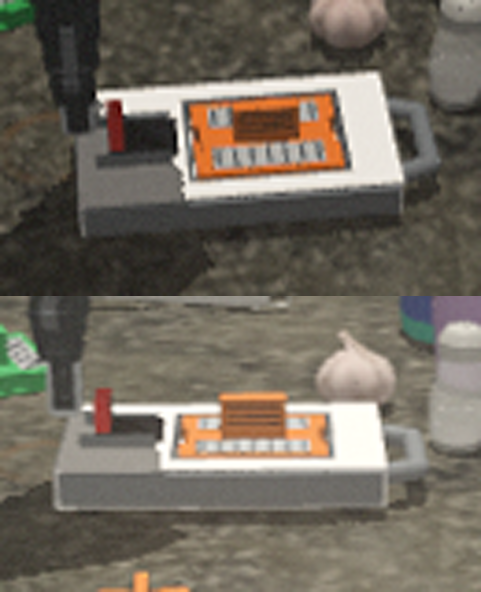

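The fingers stand just behind the tab. Pushing along +x.

servo_tool([
  [[0,0,4],[0,0,0],1],
  [[0,0,4],[0,0,0],1],
  [[0,0,3],[0,0,0],1],
  [[0,0,3],[0,0,0],1],
  [[0,0,3],[0,0,0],1],
  [[0,0,3],[0,0,0],1],
  [[0,0,3],[0,0,0],1],
  [[0,0,3],[0,0,0],1],
  [[0,0,2],[0,0,0],1],
  [[0,0,0],[0,0,0],1],
])

```text
t: 11.88
tcp_pos: [0.5333, 0.044, 0.0527]
orientation: [0.697, 0.117, 0.697, -0.118]
wrist_force: [-0.7, -0.2, -0.1]
opening: 0.002
```

servo_tool([
  [[0,0,2],[0,0,0],1],
  [[0,0,2],[0,0,0],1],
  [[0,0,1],[0,0,0],1],
  [[0,0,0],[0,0,0],1],
  [[0,0,0],[0,0,0],1],
])

```text
t: 12.3
tcp_pos: [0.5366, 0.0428, 0.0527]
orientation: [0.697, 0.118, 0.698, -0.117]
wrist_force: [-4.5, 0.7, 4.0]
opening: 0.003
```

servo_tool([
  [[0,0,1],[0,0,0],1],
  [[0,0,1],[0,0,0],1],
  [[0,0,0],[0,0,0],1],
  [[0,0,0],[0,0,0],1],
])

```text
t: 12.63
tcp_pos: [0.5367, 0.0427, 0.0527]
orientation: [0.696, 0.118, 0.699, -0.117]
wrist_force: [-11.5, 4.1, 7.9]
opening: -0.002
```

servo_tool([
  [[0,0,1],[0,0,0],1],
  [[0,0,1],[0,0,0],1],
  [[0,0,0],[0,0,0],1],
  [[0,0,0],[0,0,0],1],
])

```text
t: 12.97
tcp_pos: [0.5368, 0.0427, 0.0527]
orientation: [0.694, 0.118, 0.7, -0.116]
wrist_force: [-16.7, 5.5, 13.2]
opening: -0.004
```

It has met a hard stop: 17 N and no motion. I'll back off, rise, and look.

servo_tool([
  [[0,0,-4],[0,0,0],1],
  [[0,0,-8],[0,0,0],1],
  [[-20,0,-4],[0,0,0],1],
  [[-35,0,0],[0,0,0],1],
  [[-35,0,0],[0,0,0],1],
  [[-30,0,20],[0,0,0],0.5],
  [[0,0,35],[0,0,0],0.5],
  [[0,0,35],[0,0,0],0.5],
  [[0,0,25],[0,0,0],0.5],
  [[0,0,0],[0,0,0],0.5],
])

```text
t: 13.8
tcp_pos: [0.6388, 0.0072, 0.1716]
orientation: [0.698, 0.118, 0.696, -0.118]
wrist_force: [-0.6, 0.1, -0.6]
opening: 0.5
```

```bash
python3 - <<'E'
from rel import *
s=observe(); print(s['tcp_pos'].round(4),s['wrist_force'].round(1),s['opening'])
p,d=snap('wrist','wrist9');snap('scene','scene9')
W=cloud('wrist',d,s)*1000
c,sn=np.cos(np.radians(-19.3)),np.sin(np.radians(-19.3))
X=(W[...,0]-623)*c+(W[...,1]-13)*sn; Y=-(W[...,0]-623)*sn+(W[...,1]-13)*c;Z=W[...,2]
H=hsv(p);t=(H[...,0]<5)&(H[...,1]>150)&(abs(Z-65.5)<2)&(abs(X+80)<35)&(abs(Y)<25)&(d>0)
print('tab X',np.percentile(X[t],[1,99]),'Y',np.percentile(Y[t],[1,99]))
k=(abs(Y)<9)&(Z>40)&(Z<46)&(X>-70)&(X<-20)&(H[...,1]<60)&(H[...,2]<100)&(d>0);print('plate tip X',np.percentile(X[k],[50,99]),k.sum())
o=(H[...,0]>5)&(H[...,0]<20)&(H[...,1]>120)&(abs(X)<60)&(abs(Y)<45)&(Z>30)&(Z<40)
for xx in (-42,42):
  for yy in (-30,30):
    k=(abs(X-xx)<3)&(abs(Y-yy)<4)&(d>0);print(xx,yy,np.median(Z[k]).round(2))
E
```

```text
[0.6388 0.0072 0.1716] [-0.6  0.1 -0.6] 0.5004587977021764
tab X [-79.82683446 -70.50899612] Y [-12.43588939  12.31480186]
plate tip X [-53.88114294 -36.83316617] 1695
-42 -30 35.54
-42 30 35.46
42 -30 35.49
42 30 35.63
```

View pics/wrist9.png

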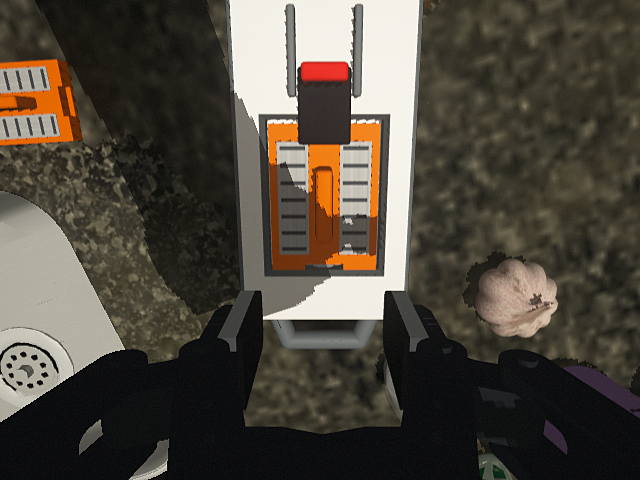

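View pics/scene9.png

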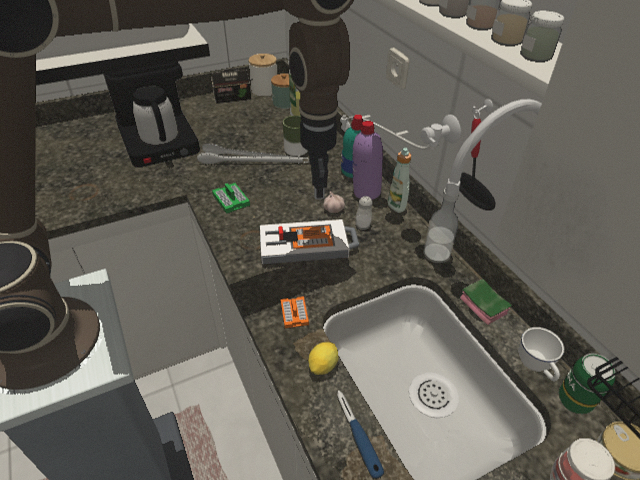

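The tab sits at X -79.8 to -70.5, so it moved 23–24 mm by images with about 1 mm of error. The task needs 25 mm, so I'll compare it with the slicer's own edges in the same frame.

```bash
cat > bolt.py <<'E'
from rel import *
def meas(f,s):
    z=np.load(f'pics/{f}.npz');p,d=z['p'],z['d'];W=cloud('wrist',d,s)*1000
    c,sn=np.cos(np.radians(-19.3)),np.sin(np.radians(-19.3))
    X=(W[...,0]-623)*c+(W[...,1]-13)*sn; Y=-(W[...,0]-623)*sn+(W[...,1]-13)*c;Z=W[...,2];H=hsv(p)
    t=(H[...,0]<5)&(H[...,1]>150)&(abs(Z-65.4)<1.2)&(abs(X+85)<35)&(abs(Y)<25)&(d>0)
    tx=[(np.percentile(X[t&(abs(Y-y)<2)],[1,99])) for y in (-8,-4,4,8)]
    tx=np.mean(tx,0)
    r={'tab':tx.round(2)}
    # mouth ends: bright deck -> dark liner; deck pixels V>~ and z~35.5
    V=H[...,2].astype(int)
    for nm,y in [('y-25',-25),('y25',25),('y-30',-30),('y30',30)]:
        row=(abs(Y-y)<2)&(abs(Z-35.5)<.6)&(d>0)&(H[...,1]<40)
        a=X[row&(X<-40)&(X>-70)];b=X[row&(X>40)&(X<75)]
        r[nm]=(np.percentile(a,99.).round(2) if len(a)>5 else None,np.percentile(b,1.).round(2) if len(b)>5 else None)
    row=(abs(Z-35.5)<1.5)&(d>0)&(H[...,1]<40)
    a=X[row&(abs(Y)<40)&(X<-110)];b=X[row&(abs(Y)<15)&(X>70)]
    r['deck ends']=(np.percentile(a,.5).round(2) if len(a)>50 else None,np.percentile(b,99.5).round(2) if len(b)>50 else None)
    rl=(abs(abs(Y)-20)<2)&(Z>41)&(Z<52)&(d>0)&(X<-55)&(X>-120);r['rails']=np.percentile(X[rl],[1,99]).round(2)
    print(f,r)
E
python3 - <<'E'
from bolt import *
for f,k in [('wrist0','s0'),('wrist1','s1'),('wrist3','s3'),('wrist4','s4'),('wrist7','s7')]:
    try: meas(f,np.load(f'pics/{k}.npy',allow_pickle=True).item())
    except Exception as e: print(f,e)
s=observe();np.save('pics/s9.npy',s,allow_pickle=True);meas('wrist9',s)
E
```

```text
wrist0 {'tab': array([-103.82,  -94.62]), 'y-25': (np.float64(-53.7), np.float64(51.95)), 'y25': (np.float64(-54.09), np.float64(51.8)), 'y-30': (np.float64(-53.23), np.float64(51.1)), 'y30': (np.float64(-54.01), np.float64(51.67)), 'deck ends': (np.float64(-126.95), np.float64(84.27)), 'rails': array([-113.18,  -64.57])}
wrist1 {'tab': array([-103.76,  -94.49]), 'y-25': (np.float64(-53.68), np.float64(51.37)), 'y25': (np.float64(-53.37), np.float64(51.73)), 'y-30': (np.float64(-53.4), None), 'y30': (np.float64(-54.04), np.float64(51.96)), 'deck ends': (np.float64(-127.01), np.float64(84.11)), 'rails': array([-113.21,  -64.28])}
wrist3 {'tab': array([-102.79,  -93.42]), 'y-25': (np.float64(-52.82), None), 'y25': (np.float64(-52.7), None), 'y-30': (np.float64(-52.97), None), 'y30': (np.float64(-52.68), None), 'deck ends': (np.float64(-117.14), None), 'rails': array([-112.13,  -63.53])}
wrist4 {'tab': array([-100.05,  -93.41]), 'y-25': (np.float64(-52.54), None), 'y25': (np.float64(-52.63), None), 'y-30': (np.float64(-52.5), None), 'y30': (np.float64(-52.62), None), 'deck ends': (None, np.float64(73.74)), 'rails': array([-105.04,  -63.6 ])}
wrist7 {'tab': array([-94.77, -93.28]), 'y-25': (np.float64(-52.03), np.float64(52.74)), 'y25': (np.float64(-52.5), np.float64(52.71)), 'y-30': (np.float64(-52.37), np.float64(52.78)), 'y30': (np.float64(-52.5), np.float64(52.66)), 'deck ends': (None, np.float64(85.06)), 'rails': array([-99.72, -63.22])}
wrist9 {'tab': array([-83.87, -74.65]), 'y-25': (np.float64(-40.62), np.float64(48.59)), 'y25': (np.float64(-40.57), np.float64(48.68)), 'y-30': (np.float64(-40.62), np.float64(48.28)), 'y30': (np.float64(-40.71), np.float64(47.9)), 'deck ends': (np.float64(-121.29), np.float64(81.05)), 'rails': array([-116.21,  -67.6 ])}
```

The pose was read while the arm was still settling, so I'll take a settled picture and redo it with rays onto the known planes.

```bash
python3 - <<'E'
from bolt import *
s=observe();np.save('pics/s10.npy',s,allow_pickle=True);print(s['tcp_pos'],abs(s['qd']).max())
p,d=snap('wrist','wrist10');meas('wrist10',s)
cv2.imwrite('pics/c10.png',cv2.resize(p[0:290,220:430,::-1],None,fx=2.7,fy=2.05))
cv2.imwrite('pics/c10.png',cv2.resize(p[30:180,240:410,::-1],None,fx=4,fy=4,interpolation=cv2.INTER_CUBIC))
W=cloud('wrist',d,s)*1000
c,sn=np.cos(np.radians(-19.3)),np.sin(np.radians(-19.3))
X=(W[...,0]-623)*c+(W[...,1]-13)*sn; Y=-(W[...,0]-623)*sn+(W[...,1]-13)*c;Z=W[...,2];V=p.max(-1)
for u in (310,323,340):
    print(u);print([(v,int(V[v,u]),round(float(X[v,u]),1),round(float(Z[v,u]),1)) for v in range(60,84,2)]);print([(v,tuple(int(a) for a in p[v,u]),round(float(X[v,u]),1),round(float(Z[v,u]),1)) for v in range(130,152,2)])
u=280;print([(v,tuple(int(a) for a in p[v,u]),round(float(X[v,u]),1),round(float(Z[v,u]),1)) for v in range(108,126,2)])
E
```

```text
[0.63523558 0.00842864 0.17188085] 0.03597042724311077
wrist10 {'tab': array([-79.34, -70.1 ]), 'y-25': (np.float64(-52.76), np.float64(52.3)), 'y25': (np.float64(-52.24), np.float64(52.38)), 'y-30': (np.float64(-52.75), np.float64(52.39)), 'y30': (np.float64(-52.85), np.float64(52.85)), 'deck ends': (np.float64(-121.42), np.float64(84.85)), 'rails': array([-111.97,  -63.65])}
310
[(60, 245, -88.7, 35.5), (62, 244, -87.5, 36.3), (64, 245, -86.5, 35.0), (66, 244, -85.4, 34.7), (68, 249, -84.2, 35.7), (70, 163, -83.1, 35.9), (72, 229, -78.7, 65.8), (74, 238, -77.7, 66.0), (76, 235, -76.7, 65.4), (78, 235, -75.7, 65.9), (80, 234, -74.7, 65.1), (82, 234, -73.6, 66.0)]
[(130, (51, 43, 39), -48.1, 41.7), (132, (52, 44, 44), -46.9, 43.9), (134, (52, 46, 42), -45.7, 41.8), (136, (49, 43, 38), -44.5, 43.3), (138, (50, 43, 42), -43.3, 42.4), (140, (48, 42, 40), -42.1, 42.4), (142, (50, 45, 39), -41.0, 43.9), (144, (51, 44, 43), -39.7, 42.8), (146, (50, 42, 41), -38.5, 42.3), (148, (52, 45, 41), -37.3, 41.4), (150, (33, 34, 37), -36.1, 42.0)]
323
[(60, 245, -88.8, 35.3), (62, 245, -87.7, 35.1),
[... 911 characters left out ...]
130, (56, 48, 45), -48.1, 42.1), (132, (55, 48, 46), -46.9, 42.1), (134, (52, 43, 42), -45.8, 43.5), (136, (51, 45, 40), -44.6, 43.7), (138, (55, 48, 44), -43.4, 42.9), (140, (52, 46, 42), -42.2, 43.7), (142, (53, 46, 44), -40.9, 41.2), (144, (54, 46, 44), -39.7, 41.6), (146, (52, 42, 42), -38.6, 42.5), (148, (53, 45, 42), -37.4, 42.5), (150, (40, 31, 32), -36.2, 43.0)]
[(108, (244, 241, 233), -61.0, 37.6), (110, (245, 242, 234), -59.9, 35.8), (112, (245, 242, 234), -58.7, 35.1), (114, (245, 241, 233), -57.5, 36.4), (116, (245, 242, 235), -56.3, 35.9), (118, (245, 242, 234), -55.2, 34.5), (120, (254, 251, 244), -54.0, 35.4), (122, (69, 70, 66), -52.8, 34.7), (124, (80, 77, 75), -51.6, 32.8)]
```

View pics/c10.png

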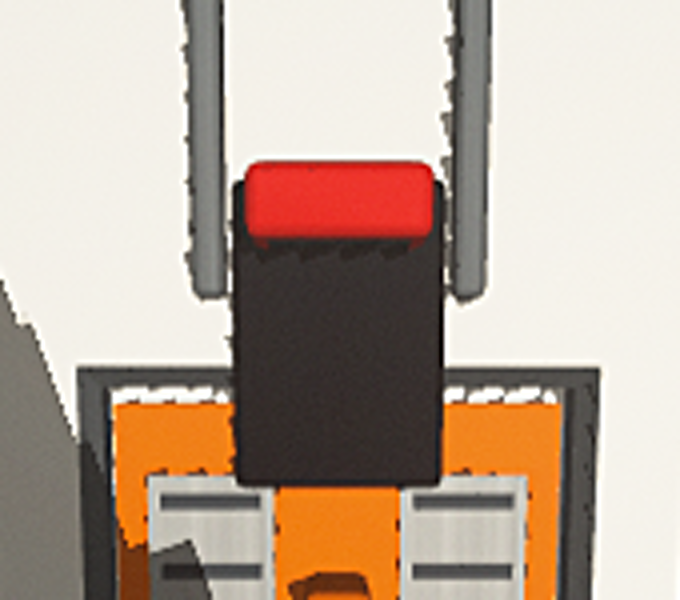

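```bash
python3 - <<'E'
from bolt import *
for f,k in [('wrist3','s3'),('wrist4','s4'),('wrist7','s7'),('wrist10','s10')]:
    s=np.load(f'pics/{k}.npy',allow_pickle=True).item();z=np.load(f'pics/{f}.npz');p,d=z['p'],z['d']
    c,sn=np.cos(np.radians(-19.3)),np.sin(np.radians(-19.3))
    def sx(u,v,h):
        P=ray('wrist',(u,v),h,s)*1000;return (P[0]-623)*c+(P[1]-13)*sn
    lum=p.max(-1).astype(int);out=[]
    for u in range(312,336,4):
        # plate: dark run; find the end
        col=lum[:,u]; v=[i for i in range(480) if col[i]<62]
        # first long dark run
        run=[];best=None
        for i in range(20,300):
            if col[i]<62: run.append(i)
            else:
                if len(run)>25: best=(run[0],run[-1]);break
                run=[]
        if best: out.append((best,round(sx(u,best[1]+.5,.0425),2),round(sx(u,best[0]-.5,.0655),2)))
    ml=[]
    for u in ([265,270,385] if f!='wrist3' else [265,270,380]):
        for i in range(90,200):
            if lum[i,u]<110 and lum[i-1,u]>150: ml.append(round(sx(u,i-.5,.0355),2));break
    print(f,out,'mouth',ml)
E
```

```text
wrist3 [((49, 127), np.float64(-58.61), np.float64(-90.98)), ((49, 127), np.float64(-58.6), np.float64(-90.98)), ((49, 127), np.float64(-58.59), np.float64(-90.97)), ((49, 127), np.float64(-58.58), np.float64(-90.96)), ((49, 127), np.float64(-58.57), np.float64(-90.95)), ((49, 127), np.float64(-58.56), np.float64(-90.94))] mouth [np.float64(-53.23), np.float64(-53.22)]
wrist4 [((39, 141), np.float64(-58.73), np.float64(-89.65)), ((39, 141), np.float64(-58.73), np.float64(-89.65)), ((39, 141), np.float64(-58.73), np.float64(-89.65)), ((39, 141), np.float64(-58.73), np.float64(-89.66)), ((39, 141), np.float64(-58.74), np.float64(-89.66)), ((39, 141), np.float64(-58.74), np.float64(-89.66))] mouth [np.float64(-53.12), np.float64(-53.12), np.float64(-53.2)]
wrist7 [((20, 79), np.float64(-58.81), np.float64(-85.52)), ((20, 79), np.float64(-58.81), np.float64(-85.53)), ((20, 79), np.float64(-58.82), np.float64(-85.53)), ((20, 79), np.float64(-58.82), np.float64(-85.54)), ((20, 79), np.float64(-58.83), np.float64(-85.54)), ((20, 80), np.float64(-58.29), np.float64(-85.55))] mouth [np.float64(-53.21), np.float64(-53.22), np.float64(-53.35)]
wrist10 [((90, 150), np.float64(-35.82), np.float64(-69.8)), ((90, 150), np.float64(-35.82), np.float64(-69.8)), ((90, 150), np.float64(-35.82), np.float64(-69.81)), ((90, 150), np.float64(-35.83), np.float64(-69.81)), ((90, 150), np.float64(-35.83), np.float64(-69.81)), ((90, 150), np.float64(-35.84), np.float64(-69.82))] mouth [np.float64(-53.05), np.float64(-53.05), np.float64(-53.16)]
```

The tip now lies 17.3 mm past the mouth's edge (18 mm nominal at home), and it started 5.4 mm short of it (7 mm nominal at 0). So the bolt is within about 0.7 mm of home and likely began slightly advanced. I'll re-seat it with one more, firmer push to make sure it is on its stop.

servo_tool([
  [[0,0,-35],[0,0,0],1],
  [[0,0,-35],[0,0,0],1],
  [[0,0,-35],[0,0,0],1],
  [[0,0,-11],[0,0,0],1],
  [[0,0,0],[0,0,0],1],
  [[0,0,0],[0,0,0],1],
  [[35,0,0],[0,0,0],1],
  [[35,0,0],[0,0,0],1],
  [[30,0,0],[0,0,0],1],
  [[12,0,0],[0,0,0],1],
])

```text
t: 14.78
tcp_pos: [0.524, 0.0463, 0.0566]
orientation: [0.696, 0.117, 0.699, -0.118]
wrist_force: [-1.0, -0.2, -0.1]
opening: -0.002
```

servo_tool([
  [[8,0,0],[0,0,0],1],
  [[0,0,0],[0,0,0],1],
  [[0,0,0],[0,0,0],1],
])

```text
t: 15.03
tcp_pos: [0.5262, 0.0467, 0.0532]
orientation: [0.697, 0.118, 0.697, -0.118]
wrist_force: [0.2, -0.9, -0.1]
opening: -0.0
```

servo_tool([
  [[0,0,4],[0,0,0],1],
  [[0,0,4],[0,0,0],1],
  [[0,0,2],[0,0,0],1],
  [[0,0,1.5],[0,0,0],1],
  [[0,0,0],[0,0,0],1],
  [[0,0,0],[0,0,0],1],
])

```text
t: 15.53
tcp_pos: [0.5365, 0.043, 0.053]
orientation: [0.698, 0.117, 0.697, -0.118]
wrist_force: [-0.1, -0.6, -0.9]
opening: -0.001
```

servo_tool([
  [[0,0,2],[0,0,0],1],
  [[0,0,2],[0,0,0],1],
  [[0,0,0],[0,0,0],1],
  [[0,0,0],[0,0,0],1],
])

```text
t: 15.87
tcp_pos: [0.5367, 0.0428, 0.0528]
orientation: [0.695, 0.118, 0.699, -0.117]
wrist_force: [-12.5, 4.4, 10.5]
opening: 0.005
```

servo_tool([
  [[0,0,1],[0,0,0],1],
  [[0,0,1],[0,0,0],1],
  [[0,0,0],[0,0,0],1],
  [[0,0,0],[0,0,0],1],
])

```text
t: 16.2
tcp_pos: [0.5368, 0.0427, 0.0528]
orientation: [0.694, 0.118, 0.701, -0.116]
wrist_force: [-18.0, 6.9, 15.6]
opening: -0.001
```

It stops at exactly the same TCP point, (0.5368, 0.0427), under 19 N horizontally, so the bolt is on its stop. Backing away clear.

servo_tool([
  [[0,0,-5],[0,0,0],1],
  [[0,0,-8],[0,0,0],1],
  [[-20,0,-4],[0,0,0],1],
  [[-35,0,0],[0,0,0],1],
  [[-35,0,0],[0,0,0],1],
  [[-30,0,30],[0,0,0],0.5],
  [[0,0,35],[0,0,0],0.5],
  [[0,0,35],[0,0,0],0.5],
  [[0,0,17],[0,0,0],0.5],
  [[0,0,0],[0,0,0],0.5],
])

```text
t: 17.03
tcp_pos: [0.6387, 0.0072, 0.1712]
orientation: [0.698, 0.118, 0.697, -0.118]
wrist_force: [-0.5, 1.3, -0.9]
opening: 0.498
```

servo_tool([
  [[0,0,0],[0,0,0],0.5],
  [[0,0,0],[0,0,0],0.5],
  [[0,0,0],[0,0,0],0.5],
  [[0,0,0],[0,0,0],0.5],
])

```text
t: 17.37
tcp_pos: [0.6349, 0.0089, 0.1727]
orientation: [0.697, 0.117, 0.697, -0.117]
wrist_force: [0.2, 0.6, 0.5]
opening: 0.503
```

```bash
python3 - <<'E'
from bolt import *
s=observe();print(s['tcp_pos'],abs(s['qd']).max(),s['opening'],s['wrist_force'])
p,d=snap('wrist','wrist11');meas('wrist11',s);snap('scene','scene11')
W=cloud('wrist',d,s)*1000
c,sn=np.cos(np.radians(-19.3)),np.sin(np.radians(-19.3))
X=(W[...,0]-623)*c+(W[...,1]-13)*sn; Y=-(W[...,0]-623)*sn+(W[...,1]-13)*c;Z=W[...,2]
for xx in (-42,42):
  for yy in (-30,30):
    k=(abs(X-xx)<3)&(abs(Y-yy)<4)&(d>0);print('cassette',xx,yy,np.median(Z[k]).round(2))
k=(abs(Y)<9)&(Z>40.5)&(Z<46)&(X>-65)&(X<-25)&(p.max(-1)<62)&(d>0);print('tip',X[k].max(),np.percentile(X[k],99.5))
a=cv2.imread('pics/scene11.png')[170:330,200:380];cv2.imwrite('pics/c11.png',cv2.resize(a,None,fx=3.5,fy=3.5,interpolation=cv2.INTER_CUBIC))
E
```

```text
[0.63492222 0.00892036 0.17268916] 0.0044272702933471735 0.5030302399767255 [0.24474733 0.60488028 0.5314971 ]
wrist11 {'tab': array([-79.25, -70.16]), 'y-25': (np.float64(-53.06), np.float64(52.42)), 'y25': (np.float64(-52.61), np.float64(52.39)), 'y-30': (np.float64(-52.44), np.float64(52.56)), 'y30': (np.float64(-52.73), np.float64(52.16)), 'deck ends': (np.float64(-121.96), np.float64(84.87)), 'rails': array([-112.03,  -63.46])}
cassette -42 -30 35.52
cassette -42 30 35.51
cassette 42 -30 35.76
cassette 42 30 35.73
tip -35.72061597224469 -35.77344240514781
```

View pics/c11.png

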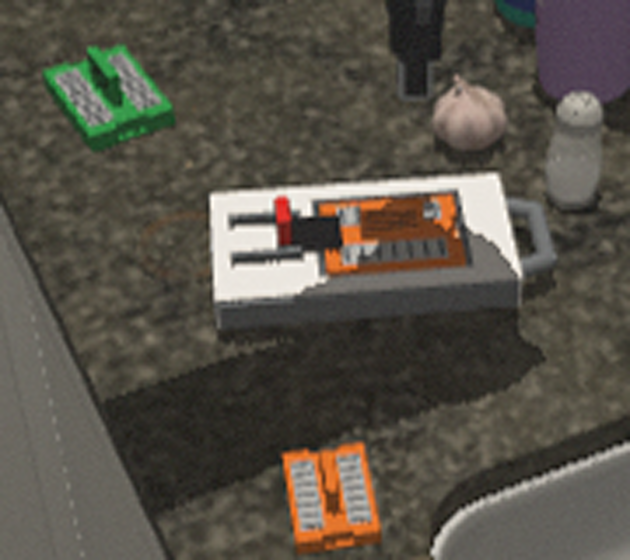

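View pics/wrist11.png

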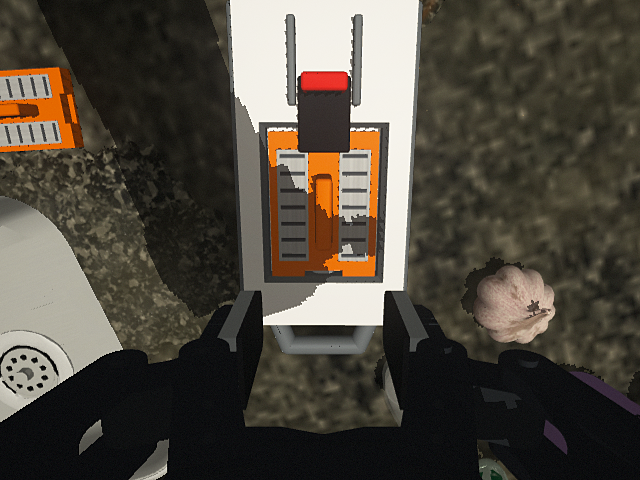

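The final views show the cassette flush, with corners at 35.5–35.8 mm against the deck's 35.5–35.7 mm. The bolt's plate lies over its edge, the bystanders haven't moved, and the gripper is open and well clear. Handing in.

```bash
python3 -c "
from station import *
print(finish_job())"
```

```text
the job is handed in; nothing more can be done
None
```

The larger orange cassette is seated flush in the slicer and the bolt is pushed to its stop. I handed the job in at about 17 s of the 51 s allowed.

- **Cassette:** I chose the larger orange cassette by size: 70 × 96 mm with its fin top 44 mm up, against 33 mm for the small one. I gripped it by the fin, set it into the recess and pressed with about 19 N, after which it moved no further. Its four corners read 35.5–35.8 mm and the deck 35.5–35.7 mm.
- **Bolt:** I pushed the red tab twice with closed fingers. Both times it stopped hard at the same point, under 17 N and then 19 N.
- **Afterwards:** The gripper is open and about 0.1 m clear of the cassette. The green cassette, small orange cassette and garlic looked unmoved in the last pictures, and nothing touched the other items.

**Disagreeing check:** the pictures show the tab moved only about 23 mm and the tip 0.7 mm short of its nominal home position. The tip also measured about 1.5 mm forward at the start, so I take this as the bolt starting slightly advanced plus a measuring error. I relied on the repeated hard stop.

**Unclear force reading:** I saw almost no force as the cassette passed the catches. That it is seated rests on the flush heights and the firm stop under load.

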